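Find the loose stop bolt on the slat drilling jig and hold its drill plate open

ROBOT

A 6-joint arm with a two-finger parallel gripper is mounted at the origin on the work surface. World frame = base frame: x ahead of the robot, y to its left, z up, the work surface at z = 0. Lengths are in mm, angles in rad, forces in N, time in s.
With the tool pointing down it reaches from about 425 to 950 mm from the base axis. Payload 3.5 kg.
Tool frame: the origin (TCP) lies on the centre line of the jaws, within the pads' length; the fingertips stand 14 mm ahead of it and the grasp point (between the pads) lies 5 mm behind it; z points along the fingers, y is the line along which they close (so a half turn about z gives the same grasp; the last joint's range is limited). The gripper opens to 85 mm and grips with 20 to 120 N. Pads are 22 mm wide; open, the fingers measure 114 mm over their backs; the gripper's body (76 mm by 85 mm) begins 54 mm behind the grasp point. The pads swing forward as they close: fully open they stand 13 mm farther back than shut.
Start: joints at [-1.5, 0.286, 1.577, -0, 1.279, -0.15], TCP at [147.857, -658.593, 211.525] pointing down, gripper open.
Joint ranges: [-2.77, 2.77], [-0.9, 2.22], [0.21, 2.48], [-1.53, 4.67], [0.24, 2.81], [-2.84, 2.84]. Speed limits (rad/s): [2.79, 2.79, 3.14, 3.14, 3.14, 3.14].

INTERFACE

Orientations are given as a unit quaternion [w, x, y, z].
In Python, from plant import state, camera, camera_model, finish_job, look_for gives the robot as it stands. The module is installed in compiled form; this text tells all that it offers.
- The arm moves only by the tool drive_tool, never from a script. Its argument "moves" is a list of rows, each an object with "offset": the shift along the world's x, y, z in m, a list of three; "roll": the turn about the world's z in rad. In form: [{"offset": [x, y, z], "roll": roll}, ...]. A call has exactly 8 rows; each row is the pose to reach, as a shift and turn from the pose commanded when the call began; what a row does not reach only later rows make up. A row lasts 1/10 s, in which the tool goes at most 50 mm and 8.59 degrees, less where a joint would pass 70% of its speed; a pose out of reach is approached as far as the arm can. A call with a gripper value outside its range is refused whole. "claw" is the finger opening in m, from 0 to 0.0854, set as the call begins (left out, the last holds). The fingers move at their own pace and stop on an object; "squeeze" is the grip in N (left out, the last holds). Time passes only in rows, so rows that repeat a pose let the fingers close, or fill a call up. It gives the time, the measured TCP pose, the force, the opening and the grip force at its end, in the units of the state.
- state(): the state, without advancing time (a new reading comes with each control period).
- camera(name): name is "scene" or "top" or "wrist"; returns the picture (400x640x3 uint8, red, green, blue); there is no depth.
- camera_model(name): a dict with "mtx" (3x3 intrinsics, pixels), "rvec" (rotation vector, rad) and "tvec" (3), from world to camera coordinates, as OpenCV has them; the wrist camera has in their place "tool_from_camera" (4x4, takes a point from camera to tool coordinates, whose origin is the TCP and whose axes are the flange's). Camera axes: x right, y down, z forward; pixel columns grow to the right and rows downward; lengths in mm; the calibration is good to about 2 mm. A picture is of the moment at which its call begins: read the wrist's pose just before it. camera_model takes no time and is no camera call.
- finish_job(): hands the job in; it is judged then, once.
Trained networks look in the newest picture that a camera, given by its name, has taken for a name from the list of things; names that differ only in an ending like _2 or _b are one class to them, and where a whole thing is asked for, a point or a joint stands for the part that bears it (a point fixed in the world has none). Each returns a list of dicts, best first, with "score" (0 to 1); they miss things now and then, are a little off and sometimes report something else, mostly with a low value. They report only what shows in the picture. A call takes as long as a camera call.
- look_for(camera, thing): "box" ([left, top, right, bottom] in pixels, round what is visible of it).
The state is a dict: "t": time; "qpos": joint angles; "joint_velocities": joint speeds; "effort": joint torques, N m; "eef_pos": TCP position; "ee_rot": TCP orientation; "contact_force": force on the tool from outside, world axes, zero at the start; "moment": the same for the moment, N m; "finger_gap": finger opening in mm; "grip_force": force on a finger pad.
Only numpy, scipy, OpenCV 4.12 (cv2) and the standard library are available. Lean on these libraries where they do the work, as an engineer would, in place of code of your own. Each camera call takes 0.05 s, during which the arm holds its last target. There are 200 camera calls.

TASK

One of the three stop bolts on the slat drilling jig has lost its threaded insert, though all three look alike: tap the bolt heads lightly from above until you find the one that sinks. Then lift the drill plate of that nest by its red knob to at least halfway up (45 degrees) and finish still holding it open, so that I can get in and fit a new insert. Leave the other nests' drill plates shut and everything else on the table where it is.

Things in the scene. Friction and masses are not known exactly. Their poses are not given: they have to be found in the camera images.
- jig: The drill jig: a 260 x 400 x 36 mm pale plywood board fixed to the table. Origin: centre of its underside. x points from the bolts to the hinges, y along the row of nests, z up. Nests a, b, c lie at jig y = +110, 0, -110 mm. Each has a slat (top 43 mm above the table), a stop bolt at the slat's near end and a hinged drill plate over it.
- bolt_a_head (a point): Centre of the top face of the left (+y end) nest's stop bolt: a hexagon steel head 22 mm across the corners and 8 mm high on a 12 mm shank, top face 60 mm above the table, at jig x = -95 mm. All three look alike.
- bolt_a (a joint): How far the left (+y end) stop bolt has been pushed down (m). Reads 0 at the start for every bolt. A tight bolt stands solid under a tap (under 1.5 mm even at 50 N). The loose one (which nest it is changes from run to run) gives at 2 to 3 N, sinks up to 6 mm (0.006) and stays down.
- plate_a (a joint): Opening angle of the left (+y end) nest's drill plate (rad): 0 = lying shut, 1.25 = end stop. A free hinge: the plate falls shut when let go at any angle. Not locked; all three can be lifted.
- plate_a_knob (a point): Centre of the red ball knob (30 mm wide) of the left (+y end) drill plate; shut, it is 84 mm above the table at jig x = -30 mm, the plate's top 30 mm below it on a 9 mm stud. The aluminium plate is 56 mm wide (jig y), 8 mm thick, about 0.2 kg, reaches from the hinge to jig x = -50 mm and carries two low drill bushes behind the knob.
- plate_a_hinge (a point): On the hinge axis of the left (+y end) drill plate, 50 mm above the table at jig x = +75 mm. The axis runs along the jig's y; the knob is 105 mm in front of it (jig -x) and 34 mm above it when shut, and swings up and back (jig +x) about it.
- bolt_b_head (a point): Centre of the top face of the middle nest's stop bolt: a hexagon steel head 22 mm across the corners and 8 mm high on a 12 mm shank, top face 60 mm above the table, at jig x = -95 mm. All three look alike.
- bolt_b (a joint): How far the middle stop bolt has been pushed down (m). Reads 0 at the start for every bolt. A tight bolt stands solid under a tap (under 1.5 mm even at 50 N). The loose one (which nest it is changes from run to run) gives at 2 to 3 N, sinks up to 6 mm (0.006) and stays down.
- plate_b (a joint): Opening angle of the middle nest's drill plate (rad): 0 = lying shut, 1.25 = end stop. A free hinge: the plate falls shut when let go at any angle. Not locked; all three can be lifted.
- plate_b_knob (a point): Centre of the red ball knob (30 mm wide) of the middle drill plate; shut, it is 84 mm above the table at jig x = -30 mm, the plate's top 30 mm below it on a 9 mm stud. The aluminium plate is 56 mm wide (jig y), 8 mm thick, about 0.2 kg, reaches from the hinge to jig x = -50 mm and carries two low drill bushes behind the knob.
- plate_b_hinge (a point): On the hinge axis of the middle drill plate, 50 mm above the table at jig x = +75 mm. The axis runs along the jig's y; the knob is 105 mm in front of it (jig -x) and 34 mm above it when shut, and swings up and back (jig +x) about it.
- bolt_c_head (a point): Centre of the top face of the right (-y end) nest's stop bolt: a hexagon steel head 22 mm across the corners and 8 mm high on a 12 mm shank, top face 60 mm above the table, at jig x = -95 mm. All three look alike.
- bolt_c (a joint): How far the right (-y end) stop bolt has been pushed down (m). Reads 0 at the start for every bolt. A tight bolt stands solid under a tap (under 1.5 mm even at 50 N). The loose one (which nest it is changes from run to run) gives at 2 to 3 N, sinks up to 6 mm (0.006) and stays down.
- plate_c (a joint): Opening angle of the right (-y end) nest's drill plate (rad): 0 = lying shut, 1.25 = end stop. A free hinge: the plate falls shut when let go at any angle. Not locked; all three can be lifted.
- plate_c_knob (a point): Centre of the red ball knob (30 mm wide) of the right (-y end) drill plate; shut, it is 84 mm above the table at jig x = -30 mm, the plate's top 30 mm below it on a 9 mm stud. The aluminium plate is 56 mm wide (jig y), 8 mm thick, about 0.2 kg, reaches from the hinge to jig x = -50 mm and carries two low drill bushes behind the knob.
- plate_c_hinge (a point): On the hinge axis of the right (-y end) drill plate, 50 mm above the table at jig x = +75 mm. The axis runs along the jig's y; the knob is 105 mm in front of it (jig -x) and 34 mm above it when shut, and swings up and back (jig +x) about it.
- spanner: Steel spanner, 170 mm long, lying in front of the jig. Origin at its middle, underneath. A bystander.
- spare_insert: Spare brass threaded insert, 20 mm across, 22 mm high, standing on the left end of the jig's board. Origin under its centre. A bystander.
- slat_1: Loose wooden slat 136 x 26 x 7 mm lying left of the jig. Origin under its centre. A bystander.
- slat_2: Second loose wooden slat, the same, lying left of the jig. Origin under its centre. A bystander.
- glue: Yellow glue bottle, 54 mm wide, 130 mm high, standing beside the jig. Origin under its centre. A bystander.
- jar: Clear jar with blue cap, 64 mm wide, 75 mm high, standing beside the jig. Origin under its centre. A bystander.
- mallet: Wooden mallet, 240 mm long, lying to the right of the jig. Origin underneath, at its middle. A bystander.

How it is judged (in metres and radians):
On the way:
1. the loose stop bolt has been tapped and has sunk by more than 3.5 mm (value of joint any of bolt_a, bolt_b, bolt_c above 0.0035 m), for 0.1 s.
At the end, for the whole second after the job is handed in: The nest whose stop bolt sank (by more than 3.5 mm) has its drill plate open by more than 0.7 rad, at rest (under 0.15 rad/s) and carried by the gripper's fingers (over 0.3 N of contact); the other two drill plates are shut (under 0.1 rad) (((value of joint bolt_a above 0.0035 m and value of joint plate_a above 0.7 rad and contact force between the fingers and plate_a above 0.3 N and velocity of joint plate_a between -0.15 and 0.15 rad/s and value of joint each of plate_b, plate_c below 0.1 rad) or (value of joint bolt_b above 0.0035 m and value of joint plate_b above 0.7 rad and contact force between the fingers and plate_b above 0.3 N and velocity of joint plate_b between -0.15 and 0.15 rad/s and value of joint each of plate_a, plate_c below 0.1 rad) or (value of joint bolt_c above 0.0035 m and value of joint plate_c above 0.7 rad and contact force between the fingers and plate_c above 0.3 N and velocity of joint plate_c between -0.15 and 0.15 rad/s and value of joint each of plate_a, plate_b below 0.1 rad))); the arm keeps its last pose, push and grip.
It fails at once if the drill plate of nest a was lifted although its stop bolt had not been tapped down (a tight bolt, or not tapped yet) (value of joint plate_a above 0.15 rad and value of joint bolt_a below 0.0035 m).
It fails at once if the drill plate of nest b was lifted although its stop bolt had not been tapped down (a tight bolt, or not tapped yet) (value of joint plate_b above 0.15 rad and value of joint bolt_b below 0.0035 m).
It fails at once if the drill plate of nest c was lifted although its stop bolt had not been tapped down (a tight bolt, or not tapped yet) (value of joint plate_c above 0.15 rad and value of joint bolt_c below 0.0035 m).
It fails at once if a stop bolt was hit or pressed with more than 60 N, not tapped (contact force between any of the arm, the fingers and bolt_a above 60 N or contact force between any of the arm, the fingers and bolt_b above 60 N or contact force between any of the arm, the fingers and bolt_c above 60 N).
It fails at once if something else on the table or the jig was moved by more than 25 mm or knocked over (distance of any of spanner, spare_insert, slat_1, slat_2, glue, jar, mallet from where it was at the start of the episode above 0.025 m or angle between any of glue, jar, spare_insert's own z axis and vertical above 0.5 rad).
It also fails if it takes over 48 s, if anything falls off the work surface, if the arm or the gripper's body presses on something with over 40 N, if the wrist force passes 120 N, or if a joint passes its speed limit or range.

## Working session

There is one attempt and no reset: what is moved stays moved. The work goes in short steps, Python scripts to look and compute and a tool call to move; the robot and the scene stay as the last step left them, time stands still between calls to the robot, and variables do not carry over. Pictures are saved under pics/ and viewed, at most 10 in all, crops included, and the job is handed in when it is done.

Besides the shell and the picture viewer there is one more tool, called after "Call:" as name([rows], argument=value, ...), one row to a line, values as JSON. drive_tool: Moves the arm, as the interface text tells. Its arguments: {"type":"object","properties":{"moves":{"type":"array"},"claw":{"type":"number"},"squeeze":{"type":"number"}},"required":["moves"]}

```bash
mkdir -p pics
python3 - <<'E'
from plant import *
import cv2
for n in ["top","scene"]:
    im=camera(n); cv2.imwrite(f"pics/{n}1.png",im[:,:,::-1])
    for th in ["bolt_a_head","plate_a_knob","plate_a_hinge","jig"]:
        print(n,th,[(round(d["score"],2),[round(v) for v in d["box"]]) for d in look_for(n,th)][:5])
    print(camera_model(n))
s=state();print(s["t"],s["eef_pos"],s["ee_rot"],s["contact_force"],s["finger_gap"])
E
```

```text
top bolt_a_head [(0.66, [263, 134, 447, 267]), (0.41, [304, 239, 313, 247]), (0.15, [223, 151, 250, 211])]
top plate_a_knob [(0.58, [294, 162, 315, 227])]
top plate_a_hinge [(0.93, [264, 132, 447, 263])]
top jig [(0.56, [262, 134, 446, 262]), (0.36, [389, 158, 417, 210])]
{'mtx': array([[490.3794679 ,   0.        , 328.16830185],
       [  0.        , 490.3794679 , 193.73985322],
       [  0.        ,   0.        ,   1.        ]]), 'rvec': array([ 2.18390016, -2.13644274,  0.12452981]), 'tvec': array([  44.27077449,  599.57444067, 1086.7530013 ])}
scene bolt_a_head [(0.7, [404, 263, 425, 325]), (0.45, [370, 194, 376, 203])]
scene plate_a_knob [(0.7, [333, 202, 379, 264])]
scene plate_a_hinge [(0.93, [206, 157, 415, 304])]
scene jig [(0.57, [207, 160, 412, 304])]
{'mtx': array([[410.8743127 ,   0.        , 319.69235332],
       [  0.        , 410.8743127 , 205.29926723],
       [  0.        ,   0.        ,   1.        ]]), 'rvec': array([ 1.28025037,  2.35148676, -0.89360105]), 'tvec': array([ 306.62090776, -332.89092263, 1287.58323816])}
0.5 [ 147.85959584 -658.56462844  211.49910938] [-3.71780789e-05  9.93916753e-01  1.10133948e-01  2.00857869e-05] [ 0.09364209 -0.83764676  0.45248407] 85.19417954163572
```

View pics/top1.png

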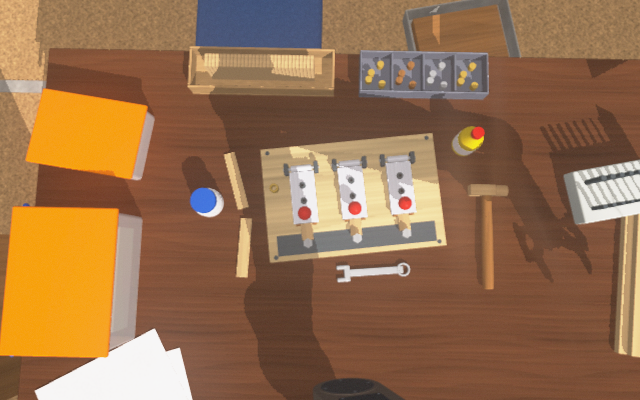

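View pics/scene1.png

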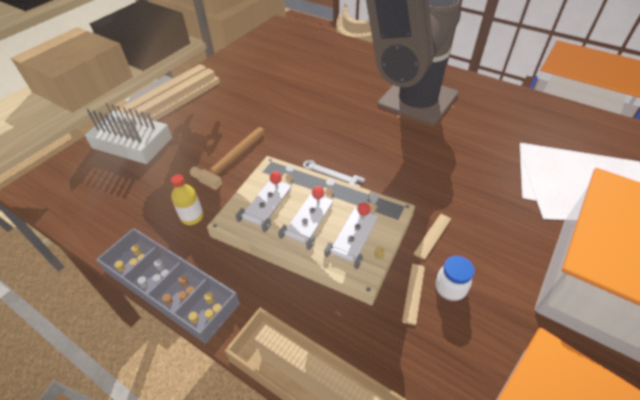

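The top view shows the knobs at about (304,213), (355,208) and (405,203), and the bolts at (308,241), (357,237) and (407,232). Nest a is on the left. Next I'll fit the jig pose.

```bash
cat > h.py <<'E'
import numpy as np, cv2
from plant import *
def red(im,lo,hi):
    h=cv2.cvtColor(im,cv2.COLOR_RGB2HSV); m=(((h[...,0]<6)|(h[...,0]>174))&(h[...,1]>170)&(h[...,2]>90)).astype(np.uint8)
    n,l,st,c=cv2.connectedComponentsWithStats(m)
    return [c[i] for i in range(1,n) if st[i,4]>=25 and lo[0]<c[i][0]<hi[0] and lo[1]<c[i][1]<hi[1]]
def proj(n,P):
    c=camera_model(n); return cv2.projectPoints(np.float64(P),c["rvec"],c["tvec"],c["mtx"],None)[0][:,0]
def w(p,J): # jig pose x,y,yaw
    J=np.asarray(J,float); c,s=np.cos(p[2]),np.sin(p[2]); return np.c_[p[0]+c*J[:,0]-s*J[:,1],p[1]+s*J[:,0]+c*J[:,1],J[:,2]]
K=[[-30,y,84] for y in(110,0,-110)]; B=[[-95,y,60] for y in(110,0,-110)]; H=[[75,y,50] for y in (110,0,-110)]
C=[[-130,200,36],[130,200,36],[130,-200,36],[-130,-200,36]]
E
python3 - <<'E'
from h import *
from scipy.optimize import least_squares
t=camera("top"); s=camera("scene")
kt=sorted(red(t,(270,170),(440,240)),key=lambda c:c[0]); ks=sorted(red(s,(240,160),(400,240)),key=lambda c:-c[0])
print(kt,ks)
bt=[[308,241],[357,237],[407,232]]; ct=[[270,262],[262,150],[434,135],[446,244]]
def f(p): return np.r_[(proj("top",w(p,K))-kt).ravel(),(proj("scene",w(p,K))-ks).ravel(),.4*(proj("top",w(p,B))-bt).ravel(),.4*(proj("top",w(p,C))-ct).ravel()]
r=least_squares(f,[600,0,0],loss="soft_l1"); print(r.x,np.round(r.fun.reshape(-1,2),1))
p=r.x; np.save("p.npy",p); print(w(p,B),w(p,K),w(p,H))
v=cv2.resize(t[110:290,240:470],None,fx=3.4,fy=3.3,interpolation=cv2.INTER_CUBIC)
for q in np.r_[w(p,B),w(p,K),w(p,H),w(p,C)]:
    u=proj("top",[q])[0]; cv2.drawMarker(v,(int((u[0]-240+.5)*3.4),int((u[1]-110+.5)*3.3)),(0,255,0),0,12)
cv2.imwrite("pics/fit.png",v[:,:,::-1])
E
```

```text
[array([303.61290323, 213.08064516]), array([354.89411765, 208.44705882]), array([404.94680851, 203.21276596])] []Traceback (most recent call last):
  File "<stdin>", line 8, in <module>
    return func(*args, **kwargs)
    vector_fun = VectorFunction(
        fun_wrapped,
    ...<6 lines>...
        workers=workers
    )
    self._update_fun()
    ~~~~~~~~~~~~~~~~^^
    self.f = self.fun_wrapped(xp_copy(self.x))
             ~~~~~~~~~~~~~~~~^^^^^^^^^^^^^^^^^
    return np.atleast_1d(self.fun(x))
                         ~~~~~~~~^^^
    return self.f(x, *self.args, **self.kwargs)
           ~~~~~~^^^^^^^^^^^^^^^^^^^^^^^^^^^^^^
  File "<stdin>", line 7, in f
ValueError: operands could not be broadcast together with shapes (3,2) (0,)
```

```bash
sed -i 's/def red(im,lo,hi)/def red(im,lo,hi,S=170)/; s/>170)&/>S)\&/' h.py
python3 - <<'E'
from h import *
from scipy.optimize import least_squares
t=camera("top"); s=camera("scene")
kt=sorted(red(t,(270,170),(440,240)),key=lambda c:c[0]); ks=sorted(red(s,(240,160),(400,240),135),key=lambda c:-c[0])
print(ks)
if len(ks)!=3: ks=[[364,209],[318,193],[276,178]]
bt=[[308,241],[357,237],[407,232]]; ct=[[270,262],[262,150],[434,135],[446,244]]
def f(p): return np.r_[(proj("top",w(p,K))-kt).ravel(),(proj("scene",w(p,K))-ks).ravel(),.4*(proj("top",w(p,B))-bt).ravel(),.4*(proj("top",w(p,C))-ct).ravel()]
r=least_squares(f,[600,0,0],loss="soft_l1"); print(r.x,np.round(r.fun.reshape(-1,2),1))
p=r.x; np.save("p.npy",p); print(w(p,B),w(p,K),w(p,H))
v=cv2.resize(t[110:290,240:470],None,fx=3.4,fy=3.3,interpolation=cv2.INTER_CUBIC)
for q in np.r_[w(p,B),w(p,K),w(p,H),w(p,C)]:
    u=proj("top",[q])[0]; cv2.drawMarker(v,(int((u[0]-240+.5)*3.4),int((u[1]-110+.5)*3.3)),(0,255,0),0,12)
cv2.imwrite("pics/fit.png",v[:,:,::-1])
E
```

```text
[array([363.72527473, 208.54945055]), array([317.69736842, 192.        ]), array([275.33333333, 177.14102564])]
[5.92398201e+02 2.51475069e+00 1.15585569e-01] [[ 1.1 -0.3]
 [-0.2 -0.5]
 [-0.2 -0.1]
 [-0.5 -0.4]
 [ 0.1 -0. ]
 [ 0.2 -0.2]
 [-0.2  0.7]
 [-0.   0.5]
 [-0.3  0.6]
 [-0.2  0.1]
 [-0.6 -0.3]
 [-0.6 -0.7]
 [ 0.   0.6]]
[[ 485.34597484  100.82457195   60.        ]
 [ 498.03209552   -8.44144445   60.        ]
 [ 510.71821621 -117.70746086   60.        ]] [[ 549.91225726  108.320916     84.        ]
 [ 562.59837795   -0.94510041   84.        ]
 [ 575.28449864 -110.21111682   84.        ]] [[654.21163656 120.43039484  50.        ]
 [666.89775725  11.16437843  50.        ]
 [679.58387794 -98.10163798  50.        ]]
```

View pics/fit.png

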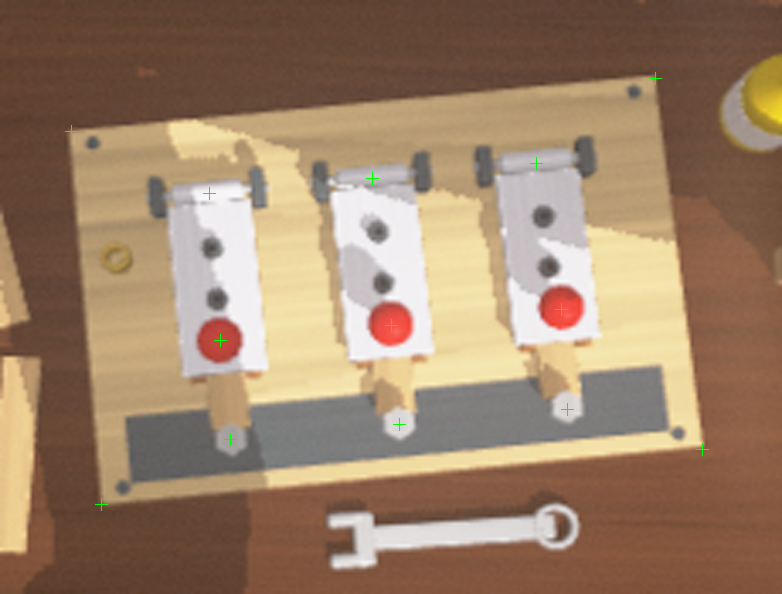

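Call:
drive_tool([
  {"offset": [0.026, 0.039, 0], "roll": -0.05},
  {"offset": [0.052, 0.078, 0], "roll": -0.105},
  {"offset": [0.078, 0.117, 0], "roll": -0.105},
  {"offset": [0.104, 0.156, 0], "roll": -0.105},
  {"offset": [0.13, 0.195, 0], "roll": -0.105},
  {"offset": [0.156, 0.234, 0], "roll": -0.105},
  {"offset": [0.182, 0.272, 0], "roll": -0.105},
  {"offset": [0.208, 0.31, 0], "roll": -0.105},
], claw=0, squeeze=30)

```text
t: 1.5
eef_pos: [356.6, -347.0, 211.9]
ee_rot: [0.0, 0.998, 0.058, 0.0]
contact_force: [1.2, 0.4, -0.0]
finger_gap: -0.3
grip_force: 0.0
```

Call:
drive_tool([
  {"offset": [0.026, 0.039, -0.01], "roll": 0},
  {"offset": [0.052, 0.078, -0.03], "roll": 0},
  {"offset": [0.078, 0.117, -0.05], "roll": 0},
  {"offset": [0.104, 0.156, -0.07], "roll": 0},
  {"offset": [0.13, 0.195, -0.09], "roll": 0},
  {"offset": [0.154, 0.229, -0.11], "roll": 0},
  {"offset": [0.154, 0.229, -0.125], "roll": 0},
  {"offset": [0.154, 0.229, -0.131], "roll": 0},
])

```text
t: 2.3
eef_pos: [509.0, -118.3, 78.7]
ee_rot: [-0.001, 0.998, 0.059, -0.002]
contact_force: [-0.8, -0.2, 0.1]
finger_gap: -0.0
grip_force: 0.0
```

Call:
drive_tool([
  {"offset": [0.001, 0, 0], "roll": 0},
  {"offset": [0.001, 0, -0.001], "roll": 0},
  {"offset": [0.001, 0, -0.002], "roll": 0},
  {"offset": [0.001, 0, -0.003], "roll": 0},
  {"offset": [0.001, 0, -0.004], "roll": 0},
  {"offset": [0.001, 0, -0.005], "roll": 0},
  {"offset": [0.001, 0, -0.006], "roll": 0},
  {"offset": [0.001, 0, -0.006], "roll": 0},
])

```text
t: 3.1
eef_pos: [510.7, -119.5, 74.3]
ee_rot: [-0.0, 0.998, 0.058, -0.0]
contact_force: [-0.1, 0.3, -0.8]
finger_gap: -0.3
grip_force: 0.0
```

Call:
drive_tool([
  {"offset": [0, 0.001, -0.0005], "roll": 0},
  {"offset": [0, 0.001, -0.001], "roll": 0},
  {"offset": [0, 0.001, -0.0015], "roll": 0},
  {"offset": [0, 0.001, -0.002], "roll": 0},
  {"offset": [0, 0.001, -0.002], "roll": 0},
  {"offset": [0, 0.001, -0.002], "roll": 0},
  {"offset": [0, 0.001, -0.002], "roll": 0},
  {"offset": [0, 0.001, -0.002], "roll": 0},
])

```text
t: 3.9
eef_pos: [510.9, -118.6, 72.6]
ee_rot: [-0.0, 0.998, 0.058, 0.0]
contact_force: [0.5, -0.3, 0.4]
finger_gap: 0.4
grip_force: 0.0
```

Call:
drive_tool([
  {"offset": [0, 0, -0.0005], "roll": 0},
  {"offset": [0, 0, -0.001], "roll": 0},
  {"offset": [0, 0, -0.0015], "roll": 0},
  {"offset": [0, 0, -0.002], "roll": 0},
  {"offset": [0, 0, -0.002], "roll": 0},
  {"offset": [0, 0, -0.002], "roll": 0},
  {"offset": [0, 0, -0.002], "roll": 0},
  {"offset": [0, 0, -0.002], "roll": 0},
])

```text
t: 4.7
eef_pos: [510.9, -118.6, 70.6]
ee_rot: [-0.0, 0.998, 0.058, 0.0]
contact_force: [0.8, -0.4, 0.4]
finger_gap: 0.2
grip_force: 0.0
```

Call:
drive_tool([
  {"offset": [0, 0, -0.0005], "roll": 0},
  {"offset": [0, 0, -0.001], "roll": 0},
  {"offset": [0, 0, -0.0015], "roll": 0},
  {"offset": [0, 0, -0.002], "roll": 0},
  {"offset": [0, 0, -0.002], "roll": 0},
  {"offset": [0, 0, -0.002], "roll": 0},
  {"offset": [0, 0, -0.002], "roll": 0},
  {"offset": [0, 0, -0.002], "roll": 0},
])

```text
t: 5.5
eef_pos: [510.9, -118.6, 68.5]
ee_rot: [0.0, 0.998, 0.058, 0.0]
contact_force: [-0.1, 0.6, 0.2]
finger_gap: -0.1
grip_force: 0.0
```

Run:
```python
from h import *
s=camera("wrist"); cv2.imwrite("pics/w1.png",s[:,:,::-1])
```

```text
(no output)
```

View pics/w1.png

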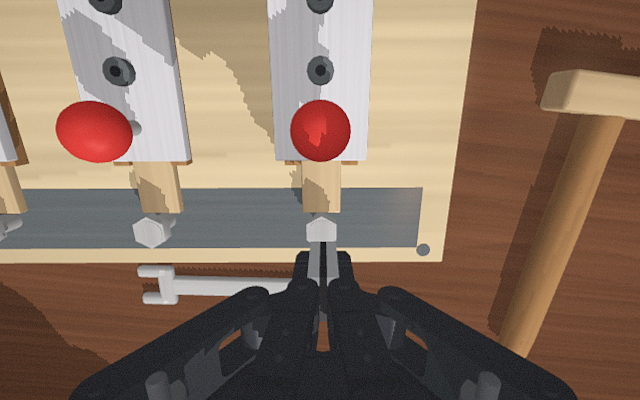

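The wrist view shows the finger tips (321,245) at the near edge of bolt c's head (321,229), and bolt b at (151,231). I'll check this numerically.

```bash
cat >> h.py <<'E'
def wproj(P,st):
    from scipy.spatial.transform import Rotation as R
    m=camera_model("wrist"); q=st["ee_rot"]; Rt=R.from_quat([q[1],q[2],q[3],q[0]]).as_matrix()
    T=np.eye(4);T[:3,:3]=Rt;T[:3,3]=st["eef_pos"]; X=np.linalg.inv(T@m["tool_from_camera"])@np.c_[P,np.ones(len(P))].T
    u=m["mtx"]@X[:3]; return (u[:2]/u[2]).T
E
python3 - <<'E'
from h import *
p=np.load("p.npy"); st=state(); e=st["eef_pos"]
print("B60",wproj(w(p,B),st)); b=w(p,B)-[0,0,6]; print("B54",wproj(b,st)); print("K",wproj(w(p,K),st))
print("tip",wproj(np.array([e-[0,0,14]]),st), wproj(np.array([e-[0,0,0]]),st))
print(wproj(w(p,C),st), camera_model("wrist")["tool_from_camera"])
E
```

```text
B60 [[-22.09664277 234.32270655]
 [149.19807031 234.18285814]
 [320.33046933 234.04314225]]
B54 [[-11.94214439 230.4942346 ]
 [154.30171553 230.36026728]
 [320.39268594 230.22642315]]
K [[-123.78740096  134.96024566]
 [  98.04701609  134.84016457]
 [ 319.60932394  134.72023078]]
tip [[321.77375737 230.50079896]] [[321.72420305 239.83053606]]
[[ -88.8144412   263.30639195]
 [-321.23565249 -211.58903957]
 [ 504.82447437 -211.2444307 ]
 [ 439.39873478  262.83287069]] [[-6.42043857e-04 -9.51593352e-01 -3.07359203e-01  7.92759332e+01]
 [ 9.99999339e-01 -9.04248756e-04  7.10678809e-04  5.25002887e-01]
 [-9.54206408e-04 -3.07358544e-01  9.51593303e-01 -1.63585859e+02]
 [ 0.00000000e+00  0.00000000e+00  0.00000000e+00  1.00000000e+00]]
```

Run:
```python
from h import *
s=cv2.imread("pics/w1.png")
a=cv2.resize(s[180:350,240:400],None,fx=3.4,fy=3.4,interpolation=cv2.INTER_CUBIC)
b=cv2.resize(s[195:265,110:200],None,fx=2.5,fy=2.5,interpolation=cv2.INTER_CUBIC)
v=np.zeros((578,780,3),np.uint8); v[:a.shape[0],:a.shape[1]]=a; v[:b.shape[0],545:545+b.shape[1]]=b
cv2.imwrite("pics/w1z.png",v)
```

```text
(no output)
```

View pics/w1z.png

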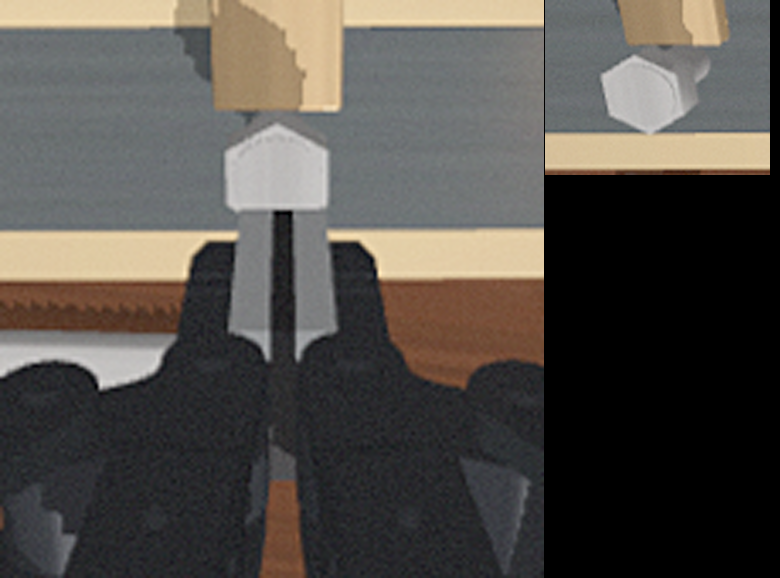

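The bolt c head sits at the same image height as bolt b and no force shows, so the tips seem not to have touched yet. I'll keep lowering slowly.

Call:
drive_tool([
  {"offset": [0, 0, -0.0005], "roll": 0},
  {"offset": [0, 0, -0.001], "roll": 0},
  {"offset": [0, 0, -0.0015], "roll": 0},
  {"offset": [0, 0, -0.002], "roll": 0},
  {"offset": [0, 0, -0.002], "roll": 0},
  {"offset": [0, 0, -0.002], "roll": 0},
  {"offset": [0, 0, -0.002], "roll": 0},
  {"offset": [0, 0, -0.002], "roll": 0},
])

```text
t: 6.35
eef_pos: [510.9, -118.6, 66.6]
ee_rot: [0.0, 0.998, 0.058, 0.0]
contact_force: [0.2, 0.2, 0.1]
finger_gap: 0.0
grip_force: 0.0
```

Run:
```python
from h import *
s=camera("wrist"); o=cv2.imread("pics/w1.png")
cv2.imwrite("pics/w2.png",s[:,:,::-1])
for im in (o[:,:,::-1],s):
    print(im[200:262:2,321].sum(1)//3, im[200:262:2,312].sum(1)//3)
```

```text
[141 140 140 142 141 143 125 124 162 200 180 185 185 185 186 185 184 187
 185 187 195   1  27  28  28  33  29  30  34  34  35] [132 132 133 131 136 130 105  87  93 114 139 186 183 193 189 191 188 190
 192 192 200 119 131 124 122 126 128 127 128 128 129]
[139 143 142 142 143 143 139 123 114 195 200 174 186 185 185 186 187 188
 185 186 197  12  28  35  35  26  26  26  21  32  26] [128 132 132 137 132 133 134  76  86 109 119 172 177 189 192 193 192 191
 194 191 196 115 125 126 128 129 128 126 129 124 126]
```

Run:
```python
from h import *
p=np.load("p.npy"); e=state()["eef_pos"]
s=camera("scene"); t=camera("top")
P=np.array([e-[0,0,14],e,w(p,B)[2],w(p,B)[1]]);u=proj("scene",P);print(u,proj("top",P))
x,y=u[0].astype(int)
a=cv2.resize(s[y-50:y+35,x-50:x+50],None,fx=6,fy=6,interpolation=cv2.INTER_CUBIC)
cv2.imwrite("pics/s2.png",a[:,:,::-1]); print(x-50,y-50)
```

```text
[[289.86918277 169.03976481]
 [289.44897302 164.9016971 ]
 [289.9809801  166.9465226 ]
 [330.33771189 180.77781487]] [[406.20485392 233.53397472]
 [407.20647308 233.3045217 ]
 [406.32803256 233.47590629]
 [356.92276691 238.13401887]]
239 119
```

View pics/s2.png

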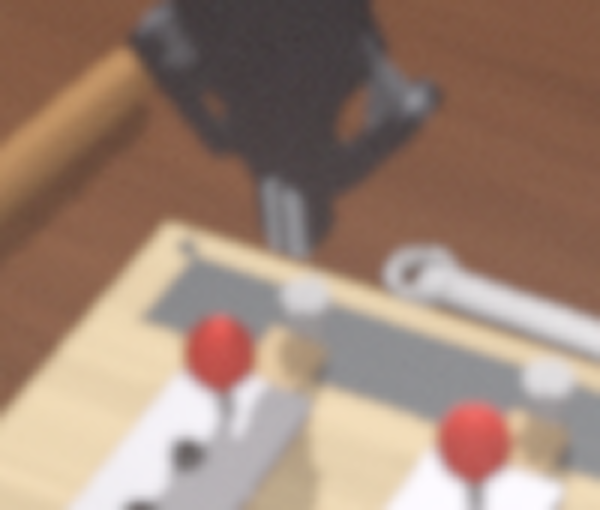

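The scene crop shows the tips at px (287,161), clearly hovering above bolt c's head at (289,168). They are higher than the stated geometry says. I'll triangulate the real tip.

Run:
```python
from h import *
from scipy.optimize import least_squares
st=state(); e=st["eef_pos"]
for v in (160,161,162):
    r=least_squares(lambda P:np.r_[(wproj([P],st)-[321,242]).ravel(),(proj("scene",[P])-[287.2,v]).ravel()],e)
    d=r.x-e; c,s=np.cos(.1156),np.sin(.1156); print(v,r.x,"rel jig:",d[0]*c+d[1]*s,-d[0]*s+d[1]*c,d[2],r.fun)
print(st["qpos"],st["effort"])
```

```text
160 [ 520.92886346 -117.09165228   90.26228179] rel jig: 10.166740343593935 0.34468102675773715 23.705903148740063 [-0.06440132  0.10557809 -0.45082533  0.33982418]
161 [ 519.26234418 -117.29936319   86.733192  ] rel jig: 8.487385880600899 0.3305772715169203 20.176813364080743 [ 0.00107809 -0.00176504  0.00738585 -0.00555889]
162 [ 517.58589985 -117.51128832   83.17173537] rel jig: 6.797686531943367 0.31343220486495804 16.61535673082075 [ 0.06922138 -0.11317053  0.46428706 -0.34888449]
[-4.21725897e-01  1.28050393e-01  2.05092249e+00  1.09319050e-05
  9.62573922e-01  1.03325037e+00] [-3.99148494e-04 -2.98547798e+01 -2.47427487e+01  2.72030275e-05
  2.42690203e-04  4.89278165e-06]
```

Call:
drive_tool([
  {"offset": [0, 0, -0.004], "roll": 0},
  {"offset": [0, 0, -0.008], "roll": 0},
  {"offset": [0, 0, -0.012], "roll": 0},
  {"offset": [0, 0, -0.015], "roll": 0},
  {"offset": [0, 0, -0.017], "roll": 0},
  {"offset": [0, 0, -0.019], "roll": 0},
  {"offset": [0, 0, -0.02], "roll": 0},
  {"offset": [0, 0, -0.02], "roll": 0},
])

```text
t: 7.3
eef_pos: [510.8, -118.6, 46.4]
ee_rot: [-0.0, 0.998, 0.058, -0.0]
contact_force: [-0.6, 0.4, -0.7]
finger_gap: -0.1
grip_force: 0.0
```

Run:
```python
from h import *
s=camera("wrist"); t=camera("scene"); st=state(); e=st["eef_pos"]; p=np.load("p.npy")
u=proj("scene",[w(p,B)[2]])[0].astype(int)
a=cv2.resize(s[180:300,260:380],None,fx=4,fy=4,interpolation=cv2.INTER_CUBIC)
b=cv2.resize(t[u[1]-40:u[1]+20,u[0]-30:u[0]+30],None,fx=5,fy=5,interpolation=cv2.INTER_CUBIC)
v=np.zeros((480,780,3),np.uint8);v[:,:480]=a;v[:300,480:]=b; cv2.imwrite("pics/c3.png",v[:,:,::-1])
print(e,u,wproj(w(p,B),st)[1:])
```

```text
[ 510.95194161 -118.64384952   46.63114372] [289 166] [[127.52330535 250.48783444]
 [319.99793023 250.32058513]]
```

View pics/c3.png

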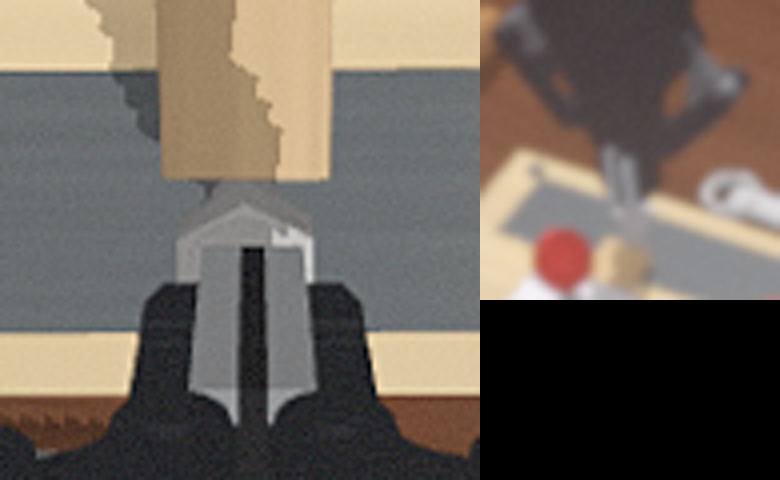

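The tip edge (row 241) now overlaps the head centre (row 250), with about 10 mm of gap left. I expect contact near TCP z 35.

Call:
drive_tool([
  {"offset": [0, 0, -0.002], "roll": 0},
  {"offset": [0, 0, -0.004], "roll": 0},
  {"offset": [0, 0, -0.005], "roll": 0},
  {"offset": [0, 0, -0.006], "roll": 0},
  {"offset": [0, 0, -0.007], "roll": 0},
  {"offset": [0, 0, -0.008], "roll": 0},
  {"offset": [0, 0, -0.008], "roll": 0},
  {"offset": [0, 0, -0.008], "roll": 0},
])

```text
t: 8.2
eef_pos: [510.8, -118.6, 38.5]
ee_rot: [-0.0, 0.998, 0.058, -0.0]
contact_force: [-0.4, 0.2, 0.8]
finger_gap: 0.1
grip_force: 0.6
```

Call:
drive_tool([
  {"offset": [0, 0, -0.0005], "roll": 0},
  {"offset": [0, 0, -0.001], "roll": 0},
  {"offset": [0, 0, -0.0015], "roll": 0},
  {"offset": [0, 0, -0.002], "roll": 0},
  {"offset": [0, 0, -0.002], "roll": 0},
  {"offset": [0, 0, -0.002], "roll": 0},
  {"offset": [0, 0, -0.002], "roll": 0},
  {"offset": [0, 0, -0.002], "roll": 0},
])

```text
t: 9.0
eef_pos: [510.9, -118.6, 36.5]
ee_rot: [0.0, 0.998, 0.058, 0.0]
contact_force: [-0.1, -0.6, 0.6]
finger_gap: 0.1
grip_force: 0.2
```

Call:
drive_tool([
  {"offset": [0, 0, -0.0005], "roll": 0},
  {"offset": [0, 0, -0.001], "roll": 0},
  {"offset": [0, 0, -0.0015], "roll": 0},
  {"offset": [0, 0, -0.002], "roll": 0},
  {"offset": [0, 0, -0.002], "roll": 0},
  {"offset": [0, 0, -0.002], "roll": 0},
  {"offset": [0, 0, -0.002], "roll": 0},
  {"offset": [0, 0, -0.002], "roll": 0},
])

```text
t: 9.8
eef_pos: [510.9, -118.6, 34.5]
ee_rot: [0.0, 0.998, 0.058, 0.0]
contact_force: [-0.4, -0.1, 1.8]
finger_gap: -0.0
grip_force: 0.5
```

Call:
drive_tool([
  {"offset": [0, 0, -0.0005], "roll": 0},
  {"offset": [0, 0, -0.001], "roll": 0},
  {"offset": [0, 0, -0.0015], "roll": 0},
  {"offset": [0, 0, -0.0015], "roll": 0},
  {"offset": [0, 0, -0.0015], "roll": 0},
  {"offset": [0, 0, -0.0015], "roll": 0},
  {"offset": [0, 0, -0.0015], "roll": 0},
  {"offset": [0, 0, -0.0015], "roll": 0},
])

```text
t: 10.6
eef_pos: [511.0, -118.7, 34.2]
ee_rot: [-0.0, 0.998, 0.058, -0.0]
contact_force: [-4.1, 0.9, 7.9]
finger_gap: -0.5
grip_force: 4.1
```

Bolt c is tight: it stands solid at 7.9 N, with contact at TCP z 34.3. Now bolt b.

Call:
drive_tool([
  {"offset": [0, 0, 0.012], "roll": 0},
  {"offset": [-0.004, 0.036, 0.014], "roll": 0},
  {"offset": [-0.009, 0.075, 0.014], "roll": 0},
  {"offset": [-0.013, 0.11, 0.014], "roll": 0},
  {"offset": [-0.013, 0.11, 0.012], "roll": 0},
  {"offset": [-0.013, 0.11, 0.008], "roll": 0},
  {"offset": [-0.013, 0.11, 0.005], "roll": 0},
  {"offset": [-0.013, 0.11, 0.003], "roll": 0},
])

```text
t: 11.4
eef_pos: [498.6, -8.9, 39.5]
ee_rot: [-0.001, 0.998, 0.057, -0.001]
contact_force: [-12.6, 5.4, 32.5]
finger_gap: 0.1
grip_force: 16.1
```

Call:
drive_tool([
  {"offset": [0, 0, -0.001], "roll": 0},
  {"offset": [0, 0, -0.002], "roll": 0},
  {"offset": [0, 0, -0.003], "roll": 0},
  {"offset": [0, 0, -0.004], "roll": 0},
  {"offset": [0, 0, -0.005], "roll": 0},
  {"offset": [0, 0, -0.005], "roll": 0},
  {"offset": [0, 0, -0.005], "roll": 0},
  {"offset": [0, 0, -0.005], "roll": 0},
])

```text
t: 12.2
eef_pos: [498.8, -9.0, 39.2]
ee_rot: [-0.001, 0.998, 0.057, -0.003]
contact_force: [-22.2, 8.2, 50.2]
finger_gap: 0.1
grip_force: 24.9
```

Bolt b stands solid at TCP z 39.3, about 5 mm higher than where c stopped, so c must have sunk. I'll retreat and check this in the image.

Call:
drive_tool([
  {"offset": [0, 0, 0.02], "roll": 0},
  {"offset": [0, 0, 0.04], "roll": 0},
  {"offset": [0, 0, 0.06], "roll": 0},
  {"offset": [-0.02, 0, 0.08], "roll": 0},
  {"offset": [-0.04, 0, 0.09], "roll": 0},
  {"offset": [-0.04, 0, 0.09], "roll": 0},
  {"offset": [-0.04, 0, 0.09], "roll": 0},
  {"offset": [-0.04, 0, 0.09], "roll": 0},
])

```text
t: 13.0
eef_pos: [458.2, -9.2, 120.4]
ee_rot: [-0.0, 0.998, 0.057, -0.0]
contact_force: [0.4, -0.4, -0.2]
finger_gap: 0.1
grip_force: 0.0
```

Run:
```python
from h import *
st=state(); s=camera("wrist"); p=np.load("p.npy")
print(st["eef_pos"],st["contact_force"]); u=wproj(w(p,B),st); print(u, wproj(w(p,B)-[0,0,5.5],st))
v=np.zeros((400,780,3),np.uint8)
for i in range(3):
    x,y=np.round(u[i]).astype(int); c=cv2.getRectSubPix(s,(52,52),(float(x),float(y))); v[:260,i*260:(i+1)*260]=cv2.resize(c,(260,260),interpolation=cv2.INTER_CUBIC)
cv2.imwrite("pics/h.png",v[:260,:,::-1])
```

```text
[458.22125001  -9.18555482 120.4057949 ] [ 0.36133369 -0.38400951 -0.15703802]
[[183.90903245 158.71035442]
 [326.79924745 158.47372772]
 [469.66022523 158.23714944]] [[187.05578787 157.4739365 ]
 [326.70228989 157.24280451]
 [466.32086691 157.01171875]]
```

View pics/h.png

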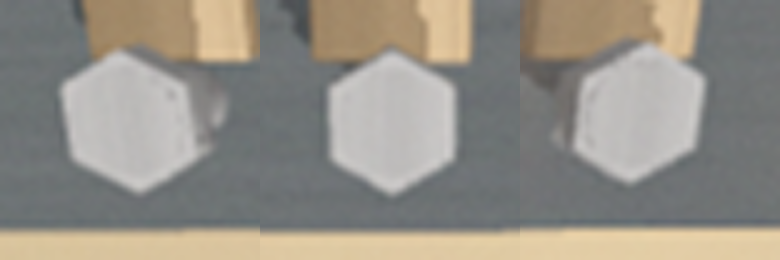

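In this view bolt c's head is shifted about (-2.4,-1.4) px relative to a and b, and its shank is shorter. Nest c is the loose one. Now to knob c.

Call:
drive_tool([
  {"offset": [0.03, -0.026, 0], "roll": 0},
  {"offset": [0.06, -0.052, 0], "roll": 0},
  {"offset": [0.09, -0.078, 0], "roll": 0},
  {"offset": [0.117, -0.1015, 0], "roll": 0},
  {"offset": [0.117, -0.1015, -0.01], "roll": 0},
  {"offset": [0.117, -0.1015, -0.02], "roll": 0},
  {"offset": [0.117, -0.1015, -0.03], "roll": 0},
  {"offset": [0.117, -0.1015, -0.03], "roll": 0},
], claw=0.055)

```text
t: 13.85
eef_pos: [572.3, -108.6, 87.9]
ee_rot: [-0.001, 0.998, 0.058, -0.003]
contact_force: [0.0, 0.0, -0.1]
finger_gap: 55.3
grip_force: 0.0
```

Run:
```python
from h import *
st=state(); s=camera("wrist"); p=np.load("p.npy")
k=w(p,K); print(st["eef_pos"],st["finger_gap"],k[2]); print(wproj(k,st), red(s,(0,0),(640,400)))
cv2.imwrite("pics/k.png",s[:,:,::-1])
```

```text
[ 572.33063342 -108.55154631   87.9086464 ] 55.30164136610096 [ 575.28449864 -110.21111682   84.        ]
[[-26.41125456 232.66765435]
 [149.0938093  232.86617423]
 [324.93987567 233.06507984]] [array([146.79781421, 231.59811227]), array([325.25145858, 231.13302217]), array([  2.32258065, 229.88709677])]
```

View pics/k.png

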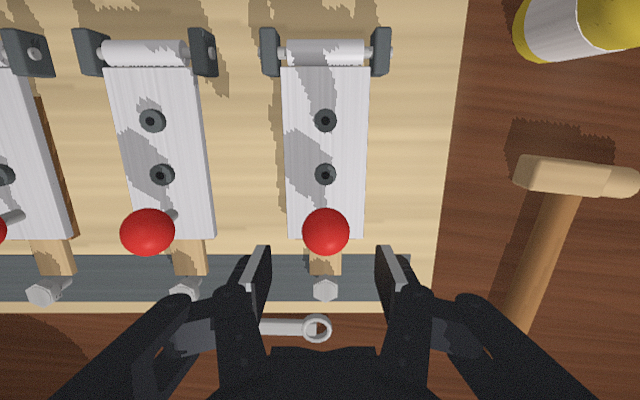

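Knob c at (325,231) is centred between the open fingers and matches the prediction. I'll descend and close.

Call:
drive_tool([
  {"offset": [0, 0, -0.008], "roll": 0},
  {"offset": [0, 0, -0.016], "roll": 0},
  {"offset": [0, 0, -0.024], "roll": 0},
  {"offset": [0, 0, -0.032], "roll": 0},
  {"offset": [0, 0, -0.038], "roll": 0},
  {"offset": [0, 0, -0.043], "roll": 0},
  {"offset": [0, 0, -0.046], "roll": 0},
  {"offset": [0, 0, -0.046], "roll": 0},
])

```text
t: 14.7
eef_pos: [574.6, -110.0, 44.5]
ee_rot: [-0.0, 0.998, 0.058, -0.0]
contact_force: [0.0, -0.0, -0.1]
finger_gap: 54.9
grip_force: 0.0
```

Call:
drive_tool([
  {"offset": [0, 0, 0], "roll": 0},
  {"offset": [0, 0, 0], "roll": 0},
  {"offset": [0, 0, 0], "roll": 0},
  {"offset": [0, 0, 0], "roll": 0},
  {"offset": [0, 0, 0], "roll": 0},
  {"offset": [0, 0, 0], "roll": 0},
  {"offset": [0, 0, 0], "roll": 0},
  {"offset": [0, 0, 0], "roll": 0},
], claw=0.01, squeeze=30)

```text
t: 15.5
eef_pos: [575.1, -109.8, 45.6]
ee_rot: [-0.0, 0.998, 0.058, 0.0]
contact_force: [-1.2, 3.9, 5.7]
finger_gap: 28.1
grip_force: 29.6
```

Run:
```python
from h import *
s=camera("wrist"); t=camera("scene"); p=np.load("p.npy"); st=state(); print(st["contact_force"],st["finger_gap"],st["grip_force"])
u=proj("scene",w(p,K))[2].astype(int)
v=np.zeros((480,800,3),np.uint8)
v[:,:400]=cv2.resize(s[180:300,275:375],(400,480),interpolation=cv2.INTER_CUBIC); v[:,400:]=cv2.resize(t[u[1]-35:u[1]+25,u[0]-25:u[0]+25],(400,480),interpolation=cv2.INTER_CUBIC)
cv2.imwrite("pics/g.png",v[:,:,::-1]); print(u,wproj(w(p,K),st)[2])
```

```text
[-1.43348164  2.88968865  5.84647537] 27.96005379818317 29.648257791996002
[275 176] [322.31718959 274.10779838]
```

View pics/g.png

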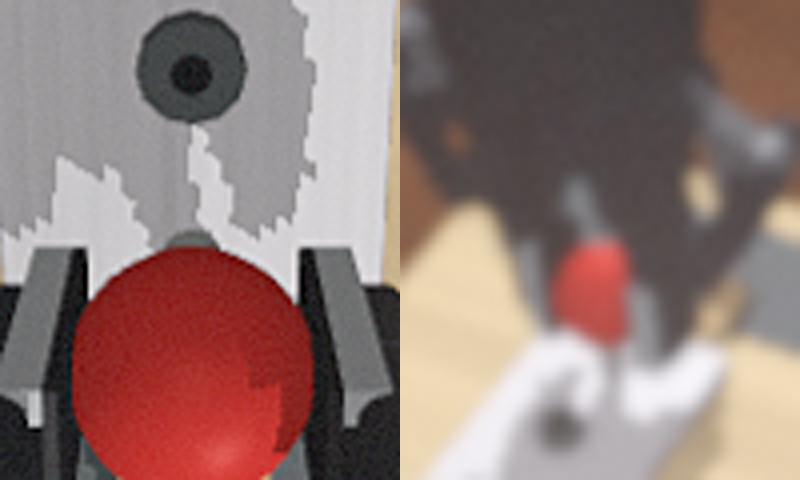

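The ball sits squarely between the pads (ball at crop (195,365)), and the tips clear the plate. I'll lift along the arc slowly.

Call:
drive_tool([
  {"offset": [0.002, 0, 0.005], "roll": 0},
  {"offset": [0.004, 0.0005, 0.0103], "roll": 0},
  {"offset": [0.006, 0.0007, 0.0153], "roll": 0},
  {"offset": [0.0088, 0.001, 0.0202], "roll": 0},
  {"offset": [0.0115, 0.0013, 0.025], "roll": 0},
  {"offset": [0.0146, 0.0017, 0.0295], "roll": 0},
  {"offset": [0.018, 0.002, 0.034], "roll": 0},
  {"offset": [0.0214, 0.0025, 0.0382], "roll": 0},
])

```text
t: 16.4
eef_pos: [596.2, -107.3, 83.4]
ee_rot: [-0.0, 0.998, 0.058, -0.0]
contact_force: [-1.4, 2.8, -2.3]
finger_gap: 28.3
grip_force: 29.7
```

```bash
cat > chk.py <<'E'
from h import *
from scipy.optimize import least_squares
p=np.load("p.npy"); s=camera("scene"); t=camera("top"); st=state()
ks=red(s,(220,120),(400,260),135); kt=red(t,(270,130),(450,240),150)
print(np.round(ks,1),np.round(kt,1),st["eef_pos"],st["contact_force"],st["finger_gap"],st["grip_force"],st["t"])
for th in (0,.2,.4,.6,.8,.9,1.):
    k=w(p,[[75-105*np.cos(th)+34*np.sin(th),-110,50+105*np.sin(th)+34*np.cos(th)]]); print(th,proj("scene",k)[0],proj("top",k)[0])
E
python3 chk.py
```

```text
[[266.8 171. ]
 [317.6 192. ]
 [363.6 208. ]] [[354.4 207.8]
 [304.2 212.8]] [ 596.96034866 -107.22906265   84.17962953] [-2.27031982  3.25024226 -1.35817502] 27.980821460879987 29.768433272838593 16.5
0 [275.49424411 176.94515986] [404.72814908 203.34349823]
0.2 [272.61832934 173.14248579] [405.72284186 198.33675557]
0.4 [268.82573407 170.95813494] [406.38813183 191.46997073]
0.6 [264.20691689 170.59347049] [406.67555905 182.99295027]
0.8 [258.90462556 172.1922725 ] [406.55592818 173.27507429]
0.9 [256.05712797 173.75064053] [406.34086025 168.09499655]
1.0 [253.11767127 175.81422716] [406.02420649 162.78790319]
```

Call:
drive_tool([
  {"offset": [0.0053, 0.0006, 0.0057], "roll": 0},
  {"offset": [0.0108, 0.0013, 0.0109], "roll": 0},
  {"offset": [0.0168, 0.0019, 0.0158], "roll": 0},
  {"offset": [0.023, 0.0027, 0.0203], "roll": 0},
  {"offset": [0.0296, 0.0034, 0.0243], "roll": 0},
  {"offset": [0.0365, 0.0042, 0.0278], "roll": 0},
  {"offset": [0.0435, 0.005, 0.0308], "roll": 0},
  {"offset": [0.0498, 0.0058, 0.033], "roll": 0},
])

```text
t: 17.3
eef_pos: [646.9, -101.3, 117.0]
ee_rot: [-0.0, 0.998, 0.058, 0.0]
contact_force: [-1.8, 4.6, -0.7]
finger_gap: 28.0
grip_force: 29.8
```

Call:
drive_tool([
  {"offset": [0, 0, 0], "roll": 0},
  {"offset": [0, 0, 0], "roll": 0},
  {"offset": [0, 0, 0], "roll": 0},
  {"offset": [0, 0, 0], "roll": 0},
  {"offset": [0, 0, 0], "roll": 0},
  {"offset": [0, 0, 0], "roll": 0},
  {"offset": [0, 0, 0], "roll": 0},
  {"offset": [0, 0, 0], "roll": 0},
])

```text
t: 18.1
eef_pos: [646.8, -101.3, 117.0]
ee_rot: [-0.0, 0.998, 0.058, 0.0]
contact_force: [-2.2, 5.3, 0.1]
finger_gap: 27.9
grip_force: 30.4
```

```bash
python3 chk.py
```

```text
[[252.3 174.2]
 [317.7 192.1]
 [363.6 208. ]] [[354.5 207.8]
 [304.2 212.7]] [ 646.81713641 -101.27902081  116.93703119] [-2.08830505  5.50553608 -0.67703965] 28.224837234102708 30.418784022331238 18.2
0 [275.49424411 176.94515986] [404.72814908 203.34349823]
0.2 [272.61832934 173.14248579] [405.72284186 198.33675557]
0.4 [268.82573407 170.95813494] [406.38813183 191.46997073]
0.6 [264.20691689 170.59347049] [406.67555905 182.99295027]
0.8 [258.90462556 172.1922725 ] [406.55592818 173.27507429]
0.9 [256.05712797 173.75064053] [406.34086025 168.09499655]
1.0 [253.11767127 175.81422716] [406.02420649 162.78790319]
```

Knob c sits where an opening of about 0.95 rad puts it, still gripped and at rest. The other two knobs haven't moved. Handing in.

```bash
python3 -c "
from plant import *
print(finish_job())"
```

```text
the job is handed in; nothing more can be done
None
```

Stop bolt c (the right, -y nest) is the loose one: it sank about 5 mm. Its drill plate is held open by the red knob at about 0.95 rad (54°), plates a and b are still shut, and the job is handed in; bolt b proved solid, and I did not tap bolt a.

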